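Close the shipping carton and bar its flaps with the locking rod

TASK

Fold the carton's white near flap down flat first, then its brown far flap down flat over it. Then take the locking rod from its stand by the red handle and thread it, tip first, over the closed flaps through the blue bushing and on through the yellow one until its tip clearly sticks out beyond the yellow bushing. Finish while still holding the rod by its handle there, spanning both bushings, not pressed hard against them, and leave the pen cup, tape roll and multimeter alone.

Things in the scene. Friction and masses are not known exactly. Their poses are not given: they have to be found in the camera images.
- carton: Fixed open cardboard shipping carton, 150 x 150 mm, 100 mm high, walls 4 mm. Origin: centre of its underside, on the table. Its x axis points from the near flap's hinge to the far flap's hinge (away from the robot, turned up to 0.25 rad), y from the yellow bushing to the blue one, z up. Inside lies a yellow hand meter in an insert, out of the way.
- blue_bushing (a point): Centre of the bore of the blue bushing, where the rod enters: a square block 34 x 34 mm, 16 mm long along the bore, on a steel bracket on the carton's +y end wall (carton frame 0, 85, 130 mm). Bore 17 mm in diameter along the carton's y axis, with a 3 mm chamfer at its +y mouth. The block's faces lie at y = 77 and 93 mm, its top at z = 147 mm.
- yellow_bushing (a point): Centre of the bore of the yellow bushing, the same size, in line with the blue one, 170 mm from it, on the -y end wall (carton frame 0, -85, 130 mm); also chamfered on its +y mouth. Its outer face lies at y = -93 mm. The point's axes are the carton's, as for all points on the carton.
- near_flap (a joint): Hinge of the white near flap (rad): 0 folded down flat, 1.57 upright; starts between 1.0 and 1.5, limit 1.75. It opens upward about the carton's y axis. Its stiff crease holds it wherever it is left, open or closed; about 0.5 N at its free edge turns it.
- near_flap_hinge (a point): On the near flap's hinge line, middle of the carton's near rim (carton frame -75, 0, 100 mm). The flap is a plate 83 mm long from here, 142 mm wide along y, 4 mm thick; when shut it lies from z = 100 to 104 mm and reaches 8 mm past the middle.
- near_flap_edge (a point): Middle of the near flap's free edge, 83 mm from its hinge.
- far_flap (a joint): Hinge of the brown cardboard far flap (rad), as the near flap's: 0 flat, 1.57 upright, starts between 1.0 and 1.5, stays where it is left.
- far_flap_hinge (a point): On the far flap's hinge line, middle of the carton's far rim (carton frame 75, 0, 105 mm). Plate of the same size reaching back towards the robot; when shut it lies from z = 105 to 109 mm, overlapping the near flap by 16 mm.
- far_flap_edge (a point): Middle of the far flap's free edge, 83 mm from its hinge.
- rod: Loose locking rod, 90 to 156 g: a red handle, a block 18 mm wide, 44 mm long, 24 mm high, on a straight round steel shaft of 12 mm diameter. Origin: centre of the handle, on the shaft's axis. Its y axis runs along the rod: the long end runs to -y, from y = -22 to y = -247 mm, its last 20 mm tapering to 5 mm at the tip; a short tail runs to y = +67 mm. x is across the handle's 18 mm, z up. Balance point about 25 mm from the handle's centre, towards the tip.
- rod_tip (a point): The pointed end of the rod, at y = -247 mm of the rod.
- rod_root (a point): On the rod's axis where the long end leaves the handle, at y = -22 mm of the rod.
- rod_stand: Fixed black stand, base 70 x 210 mm and 10 mm thick; origin: centre of its underside. Two forked posts at y = -95 and y = +95 mm (10 mm thick along y, 40 mm wide, tops at 74 mm) carry the rod level, its axis 60 mm above the table, along the stand's y axis: one under its tail, one under its long end. The forks are open upward: lift the rod straight up. The handle lies between the posts, its centre at y = +45 mm, its underside 38 mm above the base.
- pen_cup: Bystander: grey plastic cup, 72 mm wide, 90 mm high; origin at the centre of its foot.
- tape_roll: Bystander: yellow roll lying flat, 70 mm across, 24 mm high; origin at the centre of its underside.
- multimeter: Bystander: orange hand multimeter lying flat, 130 x 70 x 30 mm; origin at the centre of its underside.

How it is judged:
By the outcome, as a careful person would: the job done as asked, in the order asked, and still so for the second after the job is handed in, while the arm keeps its last pose, push and grip.
It also fails if it takes over 64 s, if anything falls off the work surface, if the arm or the gripper's body presses on something with over 40 N, if the wrist force passes 120 N, or if a joint passes its speed limit or range.

ROBOT

A 6-joint arm with a two-finger parallel gripper is mounted at the origin on the work surface. World frame = base frame: x ahead of the robot, y to its left, z up, the work surface at z = 0. Lengths are in m, angles in rad, forces in N, time in s.
With the tool pointing down it reaches from about 0.35 to 0.775 m from the base axis. Payload 5.5 kg.
Tool frame: the origin (TCP) lies midway between the tips of the shut fingers; the grasp point (between the pads) lies 19 mm behind it; z points along the fingers, y is the line along which they close (so a half turn about z gives the same grasp; the last joint's range is limited). The gripper opens to 85 mm and grips with 20 to 120 N. Pads are 22 mm wide; open, the fingers measure 114 mm over their backs; the gripper's body (76 mm by 85 mm) begins 54 mm behind the grasp point. The pads swing forward as they close: fully open they stand 13 mm farther back than shut.
Start: joints at [-1.357, 0.313, 0.046, 1.304, 0, 1.431], TCP at [0.199, -0.539, 0.231] pointing down, gripper open.
Joint ranges: [-2.76, 2.76], [-0.86, 1.69], [-1.03, 1.26], [-2.2, 2.34], [-1.47, 1.5], [-3.14, 3.14]. Speed limits (rad/s): [2.57, 2.57, 3.14, 3.14, 3.14, 3.14].

INTERFACE

Orientations are given as a unit quaternion [w, x, y, z].
In Python, from workcell import env gives the robot as it stands.
- The arm moves only by the tool move_arm, never from a script. Its argument "targets" is a list of rows, each a list of 3 entries, a list of its own where there are three numbers: the shift along the tool's x, y, z in mm, then the turn, a rotation vector about the tool's x, y, z in units of 10 degrees (1.0 is 10 degrees), then the closure, from -1 (fully open) to 1 (shut). In form: [[[dx, dy, dz], [ax, ay, az], gripper], ...]. A call has 1 to 5 rows; each row is the pose to reach, as a shift and turn from the pose commanded when the call began, along the tool's axes at that moment; what a row does not reach only later rows make up. A row lasts 1/8 s, in which the tool goes at most 62.5 mm and 10.7 degrees, less where a joint would pass 70% of its speed; a pose out of reach is approached as far as the arm can. A call with a gripper value outside its range is refused whole. The fingers move at their own pace and stop on an object; "squeeze" is the grip in N (left out, the last holds). Time passes only in rows, so rows that repeat a pose let the fingers close. It gives the time, the measured TCP pose, the force, the opening and the grip force at its end, in the units of the state.
- env.get_state(): the state, without advancing time (a new reading comes with each control period).
- env.read_camera(name): name is "scene" or "top" or "wrist"; returns a dict with "pixels" (400x640x3 uint8, red, green, blue), "fovy" (degrees; the focal length in pixels is half the picture's height over the tangent of half this angle, whatever the lens; pixels are square), "cx", "cy" (the principal point, pixels), "extrinsics" (4x4, takes a point from world to camera coordinates); the wrist camera has in their place "mount" (4x4, takes a point from camera to tool coordinates, whose origin is the TCP and whose axes are the flange's). Camera axes: x right, y up, looking along -z (the intrinsics and any distortion apply to the point x, -y, -z); pixel columns grow to the right and rows downward; lengths in m; the calibration is good to about 2 mm. A picture is of the moment at which its call begins: read the wrist's pose just before it. There is no depth.
- env.hand_in(): hands the job in; it is judged then, once.
Trained networks look in a picture, given as the dict that the camera call returned (one of the last four; its "shot" number tells which), for a name from the list of things; names that differ only in an ending like _2 or _b are one class to them, and where a whole thing is asked for, a point or a joint stands for the part that bears it (a point fixed in the world has none). Each returns a list of dicts, best first, with "confidence" (0 to 1); they miss things now and then, are a little off and sometimes report something else, mostly with a low value. They report only what shows in the picture. A call takes as long as a camera call.
- env.spot_in(thing, picture): "centre" ([x, y, z] in m, in world coordinates, good to about 4 mm: the middle of the surface that is visible of it).
- env.regions_of(thing, picture): "mask" (400x640 bool, what is visible of it).
- env.landmark_of(thing, picture): "centre" ([x, y, z] in m, in world coordinates, good to about 4 mm: a listed point, or the origin of a listed thing).
The state is a dict: "clock": time; "joint_pos": joint angles; "qvel": joint speeds; "tau": joint torques, N m; "tcp_pos": TCP position; "orientation": TCP orientation; "wrist_force": force on the tool from outside, world axes, zero at the start; "ft_torque": the same for the moment, N m; "finger_gap": finger opening in m; "grip_force": force on a finger pad.
Only numpy, scipy, OpenCV 4.12 (cv2) and the standard library are available. Lean on these libraries where they do the work, as an engineer would, in place of code of your own. Each camera call takes 0.05 s, during which the arm holds its last target. There are 200 camera calls.

## Working session

There is one attempt and no reset: what is moved stays moved. The work goes in short steps, Python scripts to look and compute and a tool call to move; the robot and the scene stay as the last step left them, time stands still between calls to the robot, and variables do not carry over. Pictures are saved under pics/ and viewed, at most 10 in all, crops included, and the job is handed in when it is done.

Besides the shell and the picture viewer there is one more tool, called in YAML: its name, and indented under it one key for each argument. move_arm: Moves the arm, as the interface text tells. Its arguments: {"type":"object","properties":{"targets":{"type":"array","items":{"type":"array"}},"squeeze":{"type":"number"}},"required":["targets"]}

```bash
mkdir -p pics; ls
cat > h.py <<'E'
import numpy as np, cv2
from scipy.spatial.transform import Rotation as R
from workcell import env
def rot(s): 
    w,x,y,z=s["orientation"]; return R.from_quat([x,y,z,w])
def save(p,n): cv2.imwrite("pics/%s.png"%n, cv2.cvtColor(p["pixels"],cv2.COLOR_RGB2BGR))
def lm(t,p):
    r=env.landmark_of(t,p); return [(np.round(d["centre"],4).tolist(),round(d["confidence"],2)) for d in r[:2]]
def rel(target,Rt=None):
    "shift (mm) and turn (10 deg) from present pose to target TCP"
    s=env.get_state(); r=rot(s)
    d=r.inv().apply(np.array(target)-s["tcp_pos"])*1000
    a=(r.inv()*Rt).as_rotvec()*18/np.pi if Rt is not None else np.zeros(3)
    return np.round(d,1).tolist(),np.round(a,2).tolist()
E
python3 - <<'E'
from h import *
s=env.get_state(); print(s["clock"],s["tcp_pos"],s["orientation"],rot(s).as_matrix().round(2).tolist())
for c in ["scene","top"]:
    p=env.read_camera(c); save(p,c+"0")
    for t in "carton blue_bushing yellow_bushing near_flap_hinge near_flap_edge far_flap_hinge far_flap_edge rod rod_tip rod_root rod_stand pen_cup tape_roll multimeter".split():
        print(c,t,lm(t,p))
E
```

```text
pics
0.0 [ 0.19907858 -0.53888535  0.23038546] [-9.31478701e-04  9.84397917e-01  1.75954175e-01 -3.66335287e-05] [[0.94, 0.35, -0.0], [0.35, -0.94, 0.0], [0.0, -0.0, -1.0]]
scene carton [([0.5825, -0.1514, -0.0004], 0.95), ([0.568, -0.2334, 0.1318], 0.7)]
scene blue_bushing [([0.5989, -0.067, 0.1265], 0.68)]
scene yellow_bushing [([0.5681, -0.2356, 0.1306], 0.71)]
scene near_flap_hinge [([0.5053, -0.1387, 0.097], 0.71)]
scene near_flap_edge []
scene far_flap_hinge [([0.6595, -0.1663, 0.1057], 0.88)]
scene far_flap_edge [([0.5825, -0.1535, -0.0009], 0.64), ([0.6285, -0.1583, 0.1835], 0.57)]
scene rod [([0.5252, 0.3231, 0.0609], 0.72)]
scene rod_tip [([0.473, 0.0753, 0.0609], 0.64)]
scene rod_root [([0.513, 0.2969, 0.0605], 0.76)]
scene rod_stand [([0.5178, 0.2783, 0.0023], 0.74)]
scene pen_cup [([0.4017, -0.4535, 0.0034], 0.96)]
scene tape_roll [([0.7702, 0.0507, 0.0007], 0.92)]
scene multimeter [([0.665, -0.3837, 0.0005], 0.96)]
top carton [([0.5806, -0.1546, 0.0061], 0.94), ([0.5635, -0.2355, 0.13], 0.54)]
top blue_bushing [([0.6017, -0.0734, 0.1322], 0.7)]
top yellow_bushing [([0.5651, -0.2346, 0.1278], 0.88)]
top near_flap_hinge [([0.5105, -0.1402, 0.1017], 0.74)]
top near_flap_edge [([0.5113, -0.1424, 0.1796], 0.53)]
top far_flap_hinge [([0.6556, -0.167, 0.1024], 0.58)]
top far_flap_edge [([0.6299, -0.1656, 0.1808], 0.83)]
top rod [([0.523, 0.3158, 0.061], 0.68)]
top rod_tip [([0.4728, 0.0823, 0.0582], 0.73)]
top rod_root [([0.5174, 0.3024, 0.0581], 0.65)]
top rod_stand [([0.5101, 0.2763, -0.0], 0.92)]
top pen_cup [([0.4747, 0.0798, 0.0624], 0.74), ([0.4057, -0.4541, -0.0042], 0.61)]
top tape_roll [([0.7701, 0.0519, 0.0029], 0.68)]
top multimeter [([0.6674, -0.3859, -0.0029], 0.63)]
```

View pics/scene0.png

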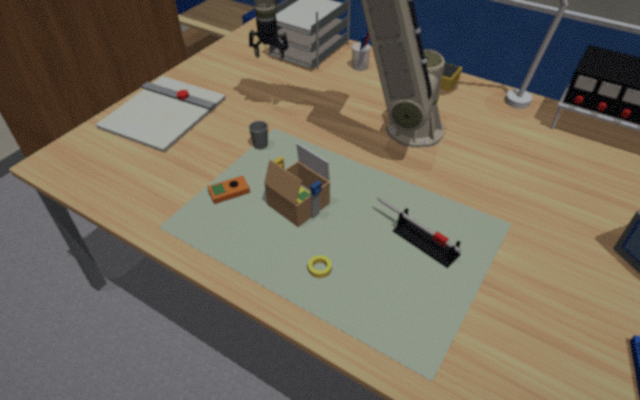

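```bash
cat >> h.py <<'E'
C0=np.array([0.5825,-0.153,0]); YAW=-0.195
def cw(x,y,z): return C0+R.from_euler('z',YAW).apply(np.array([x,y,z])/1000)
def wc(p): return R.from_euler('z',-YAW).apply(np.array(p)-C0)*1000
def down(yaw): # tool z down, tool x at world angle yaw
    c,s=np.cos(yaw),np.sin(yaw); return R.from_matrix(np.array([[c,s,0],[s,-c,0],[0,0,-1]]))
E
python3 - <<'E'
from h import *
for x,z in [(-125,215),(-120,150),(-60,150),(-40,130),(-35,105)]:
  print(x,z,cw(x,0,z).round(3),rel(cw(x,0,z),down(YAW)), rel(cw(x,0,z),down(YAW+np.pi/2)))
E
```

```text
-125 215 [ 0.46  -0.129  0.215] ([386.8, -294.9, 16.3], [0.0, -0.0, 3.14]) ([386.8, -294.9, 16.3], [0.0, 0.0, -5.86])
-120 150 [ 0.465 -0.13   0.15 ] ([391.1, -292.3, 81.3], [0.0, -0.0, 3.14]) ([391.1, -292.3, 81.3], [0.0, 0.0, -5.86])
-60 150 [ 0.524 -0.141  0.15 ] ([442.2, -261.0, 81.3], [0.0, -0.0, 3.14]) ([442.2, -261.0, 81.3], [0.0, 0.0, -5.86])
-40 130 [ 0.543 -0.145  0.13 ] ([459.3, -250.6, 101.3], [0.0, -0.0, 3.14]) ([459.3, -250.6, 101.3], [0.0, 0.0, -5.86])
-35 105 [ 0.548 -0.146  0.105] ([463.6, -248.0, 126.3], [0.0, -0.0, 3.14]) ([463.6, -248.0, 126.3], [0.0, 0.0, -5.86])
```

The picture shows the carton near pixel (297,190), white flap behind and brown flap in front. The rod stand is at (430,235) with its red handle at (440,238).

move_arm:
  targets:
    - [[50,-38,2],[0,0,1],1]
    - [[100,-76,4],[0,0,2],1]
    - [[150,-114,8],[0,0,3.14],1]
    - [[200,-152,12],[0,0,3.14],1]
    - [[250,-190,16],[0,0,3.14],1]
  squeeze: 40

```text
clock: 2.12
tcp_pos: [0.3654, -0.2783, 0.2159]
orientation: [0.0, 0.995, -0.097, 0.0]
wrist_force: [0.9, -0.3, -0.4]
finger_gap: -0.0001
grip_force: 0.0
```

Run:
```python
from h import *
for x,z in [(-125,215),(-120,150)]: print(rel(cw(x,0,z),down(YAW)))
```

```text
([63.7, -165.0, 0.8], [0.0, -0.01, -0.0])
([68.7, -165.0, 65.8], [0.0, -0.01, -0.0])
```

move_arm:
  targets:
    - [[20,-55,1],[0,0,0],1]
    - [[40,-110,1],[0,0,0],1]
    - [[62,-160,10],[0,0,0],1]
    - [[66,-165,50],[0,0,0],1]
    - [[70,-165,64],[0,0,0],1]

```text
clock: 2.75
tcp_pos: [0.4642, -0.13, 0.1499]
orientation: [-0.0, 0.995, -0.096, -0.002]
wrist_force: [-1.2, -0.4, -0.8]
finger_gap: 0.0001
grip_force: 0.0
```

Run:
```python
from h import *
s=env.get_state();print(wc(s["tcp_pos"]),s["wrist_force"])
p=env.read_camera("wrist"); save(p,"w1")
for t in ["near_flap_edge","blue_bushing","yellow_bushing","near_flap_hinge"]: print(t,[(wc(c).round(0),f) for c,f in lm(t,p)])
```

```text
[-120.544982     -0.33346714  149.86802113] [-1.21251853 -0.38449159 -0.80584333]
near_flap_edge [(array([-70.,  -1., 184.]), 0.75)]
blue_bushing [(array([  3.,  82., 134.]), 0.58)]
yellow_bushing [(array([  3., -86., 134.]), 0.69)]
near_flap_hinge [(array([-75.,   5.,  97.]), 0.57)]
```

Consistent with the model. Push the near flap over.

move_arm:
  targets:
    - [[30,0,0],[0,0,0],1]
    - [[60,0,0],[0,0,0],1]
    - [[75,0,12],[0,0,0],1]
    - [[82,0,28],[0,0,0],1]
    - [[86,0,44],[0,0,0],1]

```text
clock: 3.62
tcp_pos: [0.549, -0.1482, 0.1064]
orientation: [-0.0, 0.995, -0.097, -0.0]
wrist_force: [1.3, -1.7, 0.4]
finger_gap: 0.0
grip_force: 0.4
```

move_arm:
  targets:
    - [[1,0,1],[0,0,0],1]
    - [[1,0,2],[0,0,0],1]
    - [[1,0,2],[0,0,0],1]

```text
clock: 4.0
tcp_pos: [0.5502, -0.1481, 0.1059]
orientation: [0.0, 0.995, -0.097, -0.0]
wrist_force: [-0.5, 0.9, 0.3]
finger_gap: 0.0003
grip_force: 0.0
```

Run:
```python
from h import *
s=env.get_state();print(wc(s["tcp_pos"]),s["wrist_force"])
p=env.read_camera("top"); save(p,"t1")
for t in ["near_flap_edge","blue_bushing","yellow_bushing"]: print(t,[(wc(c).round(0),f) for c,f in lm(t,p)])
```

```text
[-32.68735856  -1.42757465 105.92406852] [-0.47389616  0.93045347  0.30880652]
near_flap_edge []
blue_bushing [(array([  3.,  82., 130.]), 0.95)]
yellow_bushing []
```

move_arm:
  targets:
    - [[0,0,1.5],[0,0,0],1]
    - [[0,0,3],[0,0,0],1]
    - [[0,0,3],[0,0,0],1]

```text
clock: 4.58
tcp_pos: [0.5506, -0.1483, 0.104]
orientation: [0.0, 0.995, -0.097, 0.001]
wrist_force: [-1.6, -0.1, 7.8]
finger_gap: -0.0001
grip_force: 4.1
```

move_arm:
  targets:
    - [[0,0,-50],[0,0,0],1]
    - [[0,0,-108],[0,0,0],1]
    - [[50,0,-110],[0,0,0],1]
    - [[100,0,-110],[0,0,0],1]
    - [[155,0,-110],[0,0,0],1]

```text
clock: 5.2
tcp_pos: [0.704, -0.1785, 0.2134]
orientation: [0.0, 0.995, -0.097, 0.001]
wrist_force: [1.3, -0.5, 0.0]
finger_gap: 0.0003
grip_force: 0.0
```

Run:
```python
from h import *
s=env.get_state();print(wc(s["tcp_pos"]),s["wrist_force"])
p=env.read_camera("wrist"); save(p,"w2")
for t in ["far_flap_edge","near_flap_edge","blue_bushing","yellow_bushing","far_flap_hinge"]: print(t,[(wc(c).round(0),f) for c,f in lm(t,p)])
```

```text
[124.11522     -1.44728465 213.44309238] [ 1.32331784 -0.49509101  0.03389919]
far_flap_edge [(array([ 47.,  -7., 184.]), 0.8)]
near_flap_edge []
blue_bushing [(array([ -0.,  86., 131.]), 0.9), (array([-123., -336.,   -0.]), 0.19)]
yellow_bushing []
far_flap_hinge []
```

move_arm:
  targets:
    - [[0,0,55],[0,0,0],1]
    - [[-35,0,60],[0,0,0],1]
    - [[-62,0,61],[0,0,0],1]
    - [[-78,0,75],[0,0,0],1]
    - [[-90,0,92],[0,0,0],1]

```text
clock: 6.12
tcp_pos: [0.613, -0.1605, 0.1233]
orientation: [0.001, 0.995, -0.097, 0.002]
wrist_force: [0.4, 0.0, 1.5]
finger_gap: -0.0001
grip_force: 0.4
```

move_arm:
  targets:
    - [[-5,0,8],[0,0,0],1]
    - [[-6,0,11],[0,0,0],1]
    - [[-6,0,13],[0,0,0],1]
    - [[-6,0,13],[0,0,0],1]

```text
clock: 6.62
tcp_pos: [0.6084, -0.1597, 0.109]
orientation: [0.0, 0.995, -0.097, 0.0]
wrist_force: [-3.6, 1.6, 6.4]
finger_gap: -0.0
grip_force: 3.2
```

move_arm:
  targets:
    - [[0,0,-50],[0,0,0],1]
    - [[-20,-10,-105],[0,0,-1],1]
    - [[-40,-50,-140],[0,0,-2],1]
    - [[-60,-100,-150],[0,0,-3],1]
    - [[-70,-150,-150],[0,0,-4],0]

```text
clock: 7.25
tcp_pos: [0.5694, 0.0021, 0.26]
orientation: [0.001, 0.968, 0.252, 0.002]
wrist_force: [-0.1, 0.2, -0.8]
finger_gap: 0.0169
grip_force: 0.0
```

Run:
```python
from h import *
s=env.get_state();print(wc(s["tcp_pos"]),s["joint_pos"].round(2) if hasattr(s["joint_pos"],'round') else s["joint_pos"])
for c in ["scene","top","wrist"]:
  p=env.read_camera(c); save(p,c+"2")
  for t in ["far_flap_edge","blue_bushing","yellow_bushing"]: print(c,t,[(wc(c).round(1),f) for c,f in lm(t,p)])
  for t in ["rod","rod_tip","rod_root"]: print(t,lm(t,p))
H=np.array([0.524,0.3195,0.18]); print(rel(H,down(-0.205+np.pi/2)))
```

```text
[-42.95280965 149.66083338 260.04530676] [-0.14  0.29  0.09  1.36 -0.    2.5 ]
scene far_flap_edge [(array([ -9.5,   3.3, 107.8]), 0.75)]
scene blue_bushing [(array([  1.2,  86.2, 125.8]), 0.94)]
scene yellow_bushing [(array([  2.3, -84.1, 133.9]), 0.63)]
rod [([0.5223, 0.3235, 0.0609], 0.98), ([0.5688, -0.2349, 0.133], 0.18)]
rod_tip [([0.4703, 0.0768, 0.0571], 0.85)]
rod_root [([0.5207, 0.2983, 0.0582], 0.83)]
top far_flap_edge [(array([ -8.1,   0.6, 104.8]), 0.57)]
top blue_bushing [(array([  1.3,  81.7, 128.4]), 0.75), (array([-116.4, -330. ,   -3.7]), 0.46)]
top yellow_bushing [(array([ -1.2, -84.5, 128.7]), 0.59), (array([ 127. , -213.2,   -1. ]), 0.22)]
rod [([0.5221, 0.3182, 0.064], 0.76), ([0.6662, -0.3851, -0.0018], 0.49)]
rod_tip []
rod_root [([0.518, 0.3002, 0.0604], 0.51)]
wrist far_flap_edge [(array([ -8.4,  -3.2, 105. ]), 0.72), (array([  5.4,   0.2, 101.7]), 0.55)]
wrist blue_bushing [(array([ -0. ,  82.3, 135. ]), 0.79), (array([146.4, 237.8,   4.3]), 0.32)]
wrist yellow_bushing []
rod [([0.5225, 0.3185, 0.0598], 0.78), ([0.5671, -0.2351, 0.1318], 0.17)]
rod_tip [([0.4678, 0.0799, 0.0572], 0.8)]
rod_root [([0.5177, 0.2991, 0.062], 0.95), ([0.5736, -0.1539, 0.1092], 0.64)]
([114.7, -300.4, 77.7], [0.0, 0.0, -4.94])
```

move_arm:
  targets:
    - [[22,-60,0],[0,0,-1],0]
    - [[45,-120,0],[0,0,-2],0]
    - [[68,-180,10],[0,0,-3],0]
    - [[90,-235,30],[0,0,-4],0]
    - [[110,-290,50],[0,0,-4.95],0]

```text
clock: 8.93
tcp_pos: [0.5255, 0.3056, 0.2092]
orientation: [0.0, 0.773, 0.634, 0.001]
wrist_force: [1.3, 0.6, -0.3]
finger_gap: 0.0425
grip_force: 0.0
```

Run:
```python
from h import *
s=env.get_state();print(s["tcp_pos"],s["finger_gap"])
p=env.read_camera("wrist"); save(p,"w3")
for t in ["rod","rod_tip","rod_root"]: print(t,lm(t,p))
r=env.regions_of("rod",p)
# handle red pixels -> plane z=0.072 (handle top)
hsv=cv2.cvtColor(p["pixels"],cv2.COLOR_RGB2HSV); m=((hsv[...,0]<8)|(hsv[...,0]>172))&(hsv[...,1]>150)&(hsv[...,2]>60)
n,l,st,ce=cv2.connectedComponentsWithStats(m.astype(np.uint8)); i=1+np.argmax(st[1:,4]); print(st[i],ce[i])
f=200/np.tan(np.radians(p["fovy"])/2); M=np.array(p["mount"]); print(M.round(3).tolist(),p["fovy"],p["cx"],p["cy"])
ct=cv2.findContours((l==i).astype(np.uint8),0,1)[0][0]; (u,v),wh,an=cv2.minAreaRect(ct); print(u,v,wh,an)
def ray(u,v,z):
    d=rot(s).apply(M[:3,:3]@np.array([(u-p["cx"])/f,-(v-p["cy"])/f,-1])); o=np.array(s["tcp_pos"])+rot(s).apply(M[:3,3]); return o+d*(z-o[2])/d[2]
print(ray(u,v,.072)); b=cv2.boxPoints(((u,v),wh,an)); B=np.array([ray(x,y,.072) for x,y in b]); print(B.round(4).tolist())
print(rel([0.5228,0.3195,0.041],down(-0.21+np.pi/2)))
```

```text
[0.52548282 0.30564817 0.20916464] 0.04253487982281459
rod [([0.5216, 0.322, 0.0587], 0.55)]
rod_tip []
rod_root [([0.5165, 0.2964, 0.0607], 0.94)]
[305 157  19  47 823] [314.15674362 179.85540705]
[[0.001, 0.966, 0.258, 0.066], [1.0, -0.001, -0.0, 0.001], [0.0, 0.258, -0.966, -0.143], [0.0, 0.0, 0.0, 1.0]] 68.47146432701922 321.47934731241367 205.06382370926818
314.0 180.0 (46.0, 18.0) 90.0
[0.52227946 0.32281593 0.072     ]
[[0.5184, 0.346, 0.072], [0.535, 0.3427, 0.072], [0.5264, 0.2987, 0.072], [0.509, 0.3021, 0.072]]
([15.2, -5.9, 168.2], [0.0, 0.0, 0.04])
```

View pics/w3.png

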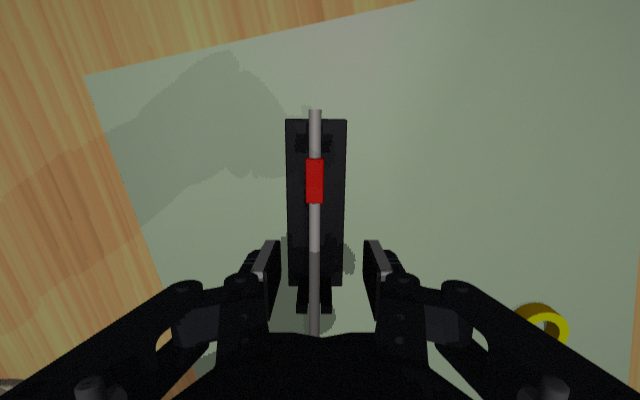

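The rod lies parallel to the tool's x axis, handle at pixel (314,180), slightly left of the midline between the fingers. Descend and grasp.

move_arm:
  targets:
    - [[16,-7,50],[0,0,0],0]
    - [[16,-7,100],[0,0,0],0]
    - [[16,-7,140],[0,0,0],0]
    - [[16,-7,167],[0,0,0],0]
    - [[16,-7,167],[0,0,0],0]

```text
clock: 9.8
tcp_pos: [0.5213, 0.3181, 0.0408]
orientation: [-0.0, 0.776, 0.631, -0.002]
wrist_force: [-0.4, 0.3, -0.8]
finger_gap: 0.0427
grip_force: 0.0
```

move_arm:
  targets:
    - [[0,0,0],[0,0,0],1]
    - [[0,0,0],[0,0,0],1]
    - [[0,0,0],[0,0,0],1]
    - [[0,0,0],[0,0,0],1]
  squeeze: 80

```text
clock: 10.3
tcp_pos: [0.523, 0.3207, 0.0444]
orientation: [0.001, 0.775, 0.632, 0.001]
wrist_force: [-2.1, -1.4, 7.1]
finger_gap: 0.017
grip_force: 78.7
```

move_arm:
  targets:
    - [[0,0,-15],[0,0,0],1]
    - [[0,0,-35],[0,0,0],1]
    - [[0,0,-70],[0,0,0],1]
    - [[0,0,-110],[0,0,0],1]
    - [[0,0,-130],[0,0,0],1]

```text
clock: 10.92
tcp_pos: [0.5234, 0.3213, 0.1762]
orientation: [0.001, 0.775, 0.632, 0.002]
wrist_force: [0.7, 0.4, -1.7]
finger_gap: 0.0167
grip_force: 78.1
```

Run:
```python
from h import *
s=env.get_state();print(s["tcp_pos"],s["finger_gap"],s["wrist_force"],s["ft_torque"])
Rt=rot(s)
for c in ["wrist","top","scene"]:
  p=env.read_camera(c); save(p,c+"4")
  for t in ["rod","rod_tip","rod_root"]: 
    for x,f in lm(t,p): print(c,t,x,f,(Rt.inv().apply(np.array(x)-s["tcp_pos"])*1000).round(1))
```

```text
[0.52337277 0.32127239 0.17619196] 0.016659697667124086 [ 0.70345523  0.35774843 -1.69332147] [ 0.01108203 -0.04734043  0.04531886]
wrist rod [0.523, 0.3232, 0.1913] 0.59 [  1.9  -0.7 -15.1]
wrist rod_root [0.5178, 0.2984, 0.1946] 0.94 [-23.5  -0.8 -18.5]
top rod [0.5242, 0.3169, 0.1883] 0.69 [ -4.1   1.7 -12.1]
top rod [0.5749, -0.153, 0.1041] 0.38 [-454.4  145.6   71.4]
top rod_tip [0.4743, 0.0788, 0.1901] 0.76 [-247.3    0.8  -14.6]
top rod_root [0.5171, 0.2997, 0.1882] 0.67 [-22.4  -1.8 -12.1]
top rod_root [0.6035, -0.0745, 0.1324] 0.37 [-371.7  158.    43.4]
scene rod [0.5218, 0.3228, 0.1837] 0.92 [ 1.2 -1.8 -7.5]
scene rod [0.5876, -0.1592, 0.1017] 0.26 [-457.9  159.3   73.9]
scene rod_tip [0.4718, 0.0763, 0.1842] 0.74 [-250.3   -1.2   -8.7]
scene rod_root [0.5182, 0.2969, 0.1836] 0.88 [-24.9  -0.1  -7.5]
```

View pics/wrist4.png

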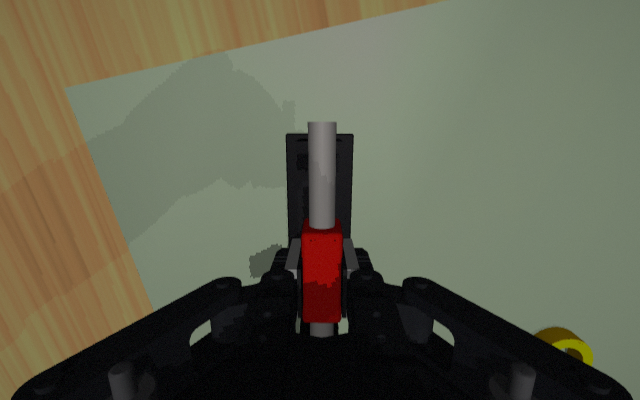

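Rod held with the handle at pixel (322,270), centred and parallel to the tool. Go to the pre-insert pose.

```bash
cat >> h.py <<'E'
def avg(n=5):
    P=[];Q=[];F=[];T=[]
    for _ in range(n):
        env.read_camera("top"); s=env.get_state(); P.append(s["tcp_pos"]);Q.append(rot(s).as_quat());F.append(s["wrist_force"]);T.append(s["ft_torque"])
    return np.mean(P,0),R.from_quat(Q).mean(),np.mean(F,0),np.mean(T,0),np.std(P,0)
def relA(target,Rt,a):
    return (a[1].inv().apply(np.array(target)-a[0])*1000).round(1).tolist(),((a[1].inv()*Rt).as_rotvec()*18/np.pi).round(2).tolist()
E
python3 - <<'E'
from h import *
a=avg(5); print(a[0],a[4],a[2],a[3])
print(relA(cw(1,357,113),down(-0.197+np.pi/2),a))
E
```

```text
[0.52194034 0.32055338 0.17197289] [8.09943009e-05 3.75769606e-05 1.73043474e-04] [-0.15421843 -0.14390403 -1.43929488] [ 0.0400765  -0.00189253  0.03514321]
([-94.6, 152.9, 59.0], [-0.0, 0.0, -0.03])
```

move_arm:
  targets:
    - [[-22,38,12],[0,0,0],1]
    - [[-48,76,24],[0,0,0],1]
    - [[-72,115,38],[0,0,0],1]
    - [[-88,142,52],[0,0,0],1]
    - [[-94,153,60],[0,0,-0.03],1]

```text
clock: 12.4
tcp_pos: [0.6538, 0.196, 0.1111]
orientation: [-0.0, 0.774, 0.633, -0.0]
wrist_force: [-1.2, -0.2, -1.6]
finger_gap: 0.0169
grip_force: 78.3
```

Run:
```python
from h import *
a=avg(4); print(wc(a[0]),a[2],a[3],a[1].as_quat().round(4))
for c in ["top","scene"]:
  p=env.read_camera(c); save(p,c+"5")
  for t in ["rod_tip","rod_root","rod","blue_bushing","yellow_bushing"]: print(c,t,[(wc(x).round(1),f) for x,f in lm(t,p)])
  im=cv2.imread("pics/%s5.png"%c); f=200/np.tan(np.radians(p["fovy"])/2)
  q=np.array(p["extrinsics"])@np.append(cw(0,20,120),1); u=int(p["cx"]+f*q[0]/-q[2]); v=int(p["cy"]-f*q[1]/-q[2]); print(u,v)
  cr=im[max(0,v-75):v+75,max(0,u-100):u+100]; cv2.imwrite("pics/%s5c.png"%c,cv2.resize(cr,None,fx=4,fy=4,interpolation=cv2.INTER_CUBIC))
```

```text
[  1.15424638 357.12294346 111.26843675] [ 0.46591416 -0.08146834 -1.48794851] [ 0.01953725 -0.01589645 -0.0043992 ] [ 7.737e-01  6.336e-01 -6.000e-04 -4.000e-04]
top rod_tip [(array([ -2. , -84.5, 127. ]), 0.36)]
top rod_root [(array([  1.6, 340.2, 126. ]), 0.51)]
top rod [(array([  1.4, 356. , 129.4]), 0.59)]
top blue_bushing [(array([  4.5,  84.1, 135.1]), 0.88)]
top yellow_bushing [(array([-0.8, -2.9,  2.5]), 0.73), (array([ -3. , -84.7, 127. ]), 0.57)]
354 192
scene rod_tip [(array([  0.8, 109.8, 126.3]), 0.84)]
scene rod_root [(array([  1.6, 333.6, 128.7]), 0.78)]
scene rod [(array([-2.000e-01,  3.609e+02,  1.290e+02]), 0.84)]
scene blue_bushing [(array([ -0.2,  85.4, 126.1]), 0.74), (array([ 126.9, -214.1,   -2.1]), 0.18)]
scene yellow_bushing [(array([  2.9, -82.3, 131.4]), 0.56)]
300 181
```

View pics/top5c.png

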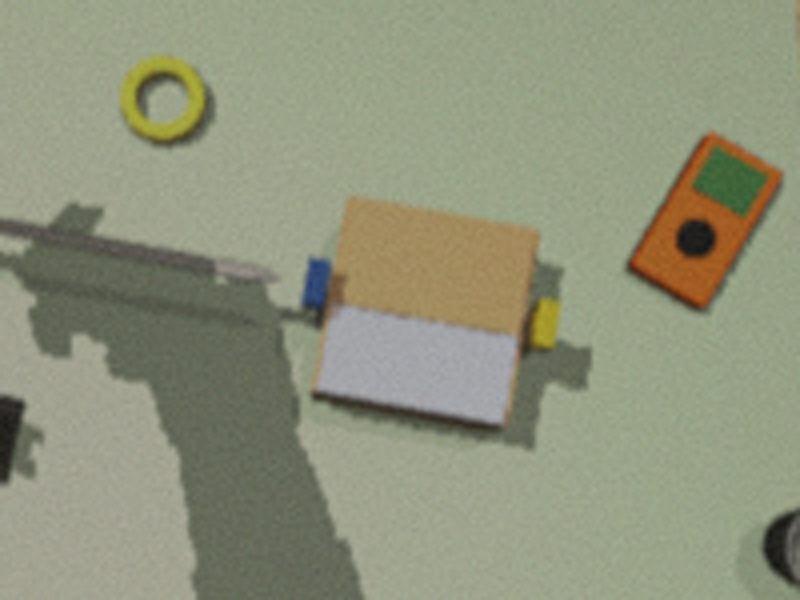

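View pics/scene5c.png

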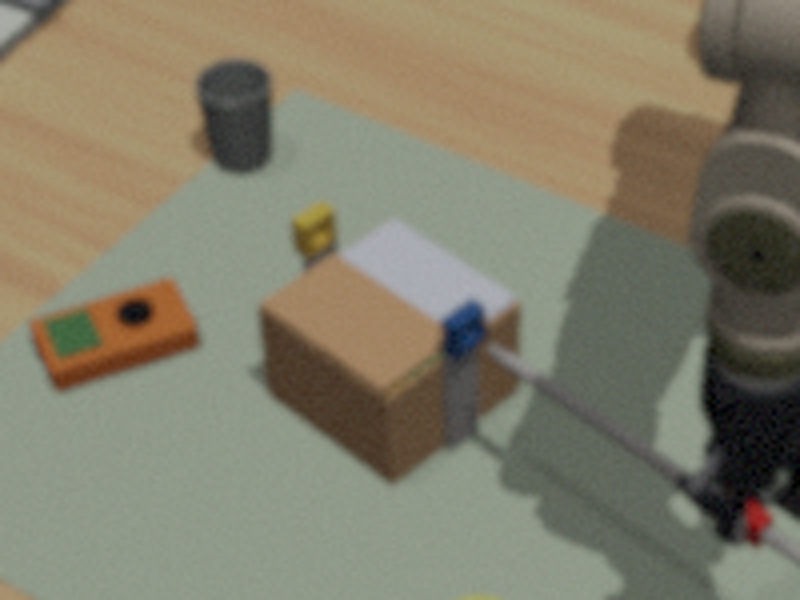

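Both crops show the flaps shut. From above, the rod's line (tip at 276,276) runs through the blue block (318,284) and the yellow one (545,324); in the scene view it points at the blue bore (465,333). Insert.

move_arm:
  targets:
    - [[-10,0,0],[0,0,0],1]
    - [[-20,0,-1],[0,0,0],1]
    - [[-30,0,-1],[0,0,0],1]
    - [[-40,0,-1],[0,0,0],1]
    - [[-50,0,-1],[0,0,0],1]

```text
clock: 13.82
tcp_pos: [0.643, 0.1478, 0.1133]
orientation: [0.0, 0.774, 0.634, 0.0]
wrist_force: [-0.4, 0.5, -1.5]
finger_gap: 0.0165
grip_force: 78.3
```

Run:
```python
from h import *
a=avg(4); print(wc(a[0]),(a[1].inv().apply(a[2])).round(2),a[1].inv().apply(a[3]).round(3))
```

```text
[  1.07390895 306.57479495 113.31088572] [-0.18 -0.24  1.78] [ 0.018 -0.001 -0.002]
```

move_arm:
  targets:
    - [[-22,0,0],[0,0,0],1]
    - [[-44,0,0],[0,0,0],1]
    - [[-66,0,0],[0,0,0],1]
    - [[-88,0,0],[0,0,0],1]
    - [[-110,0,0],[0,0,0],1]

```text
clock: 14.65
tcp_pos: [0.6211, 0.039, 0.1134]
orientation: [0.0, 0.774, 0.634, 0.0]
wrist_force: [0.5, 0.6, -2.0]
finger_gap: 0.0168
grip_force: 78.3
```

Run:
```python
from h import *
a=avg(4); print(wc(a[0]),(a[1].inv().apply(a[2])).round(2),a[1].inv().apply(a[3]).round(3))
for c in ["top","scene"]:
  p=env.read_camera(c); save(p,c+"6")
  for t in ["rod_tip","yellow_bushing","blue_bushing"]: print(c,t,[(wc(x).round(1),f) for x,f in lm(t,p)])
  im=cv2.imread("pics/%s6.png"%c); u,v=(354,192) if c=="top" else (300,181)
  cv2.imwrite("pics/%s6c.png"%c,cv2.resize(im[v-50:v+50,u-65:u+65],None,fx=6,fy=6,interpolation=cv2.INTER_CUBIC))
cv2.imwrite("pics/b6.png",np.hstack([cv2.resize(cv2.imread("pics/%s6c.png"%c),(400,308)) for c in ["top","scene"]]))
```

```text
[  0.82247265 195.17259399 113.363443  ] [-0.09 -0.08  1.08] [ 0.015  0.014 -0.018]
top rod_tip [(array([  1.8, -52. , 127.9]), 0.52)]
top yellow_bushing [(array([ -1.3, -84.2, 128.2]), 0.85)]
top blue_bushing [(array([  1.1,  83.2, 128. ]), 0.94), (array([ 1.265e+02, -2.097e+02, -2.000e-01]), 0.25)]
scene rod_tip [(array([ -0.7, -51.5, 126.3]), 0.8)]
scene yellow_bushing [(array([  2.2, -83.6, 132.4]), 0.94), (array([  4.4, 199.7, 131.6]), 0.58)]
scene blue_bushing [(array([  1.1,  85.1, 129.6]), 0.85)]
```

View pics/b6.png

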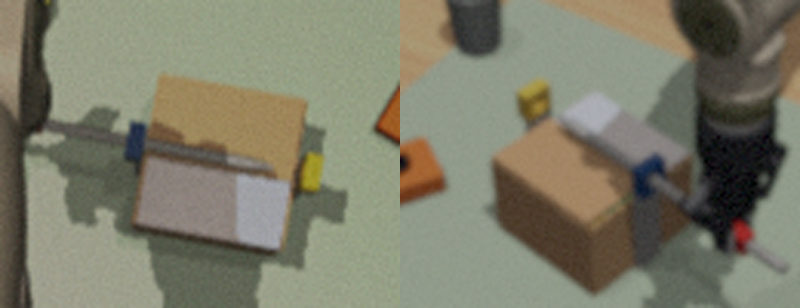

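The rod passes through the blue bushing over the flaps, tip (265,168) in line with the yellow one (312,172), and no lateral force shows. Continue.

move_arm:
  targets:
    - [[-10,0,0],[0,0,0],1]
    - [[-20,0,0],[0,0,0],1]
    - [[-30,0,0],[0,0,0],1]
    - [[-38,0,0],[0,0,0],1]
    - [[-46,0,0],[0,0,0],1]

```text
clock: 15.88
tcp_pos: [0.6123, -0.0051, 0.1133]
orientation: [0.0, 0.774, 0.634, 0.0]
wrist_force: [0.6, -0.1, -1.2]
finger_gap: 0.0169
grip_force: 78.3
```

Run:
```python
from h import *
a=avg(4); print(wc(a[0]),(a[1].inv().apply(a[2])).round(2),a[1].inv().apply(a[3]).round(3))
```

```text
[  0.61636926 150.8306928  113.2923754 ] [-0.04 -0.12  1.61] [-0.008  0.026  0.015]
```

move_arm:
  targets:
    - [[-9,0,0],[0,0,0],1]
    - [[-18,0,0],[0,0,0],1]
    - [[-26,0,0],[0,0,0],1]
    - [[-26,0,0],[0,0,0],1]

```text
clock: 16.58
tcp_pos: [0.6072, -0.0306, 0.1133]
orientation: [0.0, 0.774, 0.633, -0.0]
wrist_force: [-0.4, 0.3, -1.0]
finger_gap: 0.0169
grip_force: 78.3
```

Run:
```python
from h import *
a=avg(4); s=env.get_state(); print(wc(a[0]),(a[1].inv().apply(a[2])).round(2),a[1].inv().apply(a[3]).round(3),s["clock"],s["finger_gap"],s["grip_force"])
for c in ["top","scene"]:
  p=env.read_camera(c); save(p,c+"7")
  for t in ["rod_tip","rod","far_flap_edge","pen_cup","multimeter"]: print(c,t,[(wc(x).round(1),f) for x,f in lm(t,p)[:1]])
  im=cv2.imread("pics/%s7.png"%c); u,v=(354,192) if c=="top" else (300,181)
  cv2.imwrite("pics/%s7c.png"%c,cv2.resize(im[v-50:v+50,u-65:u+65],(400,308),interpolation=cv2.INTER_CUBIC))
cv2.imwrite("pics/b7.png",np.hstack([cv2.imread("pics/%s7c.png"%c) for c in ["top","scene"]]))
```

```text
[  0.52172049 125.56886173 113.30473583] [0.09 0.19 1.44] [0.005 0.036 0.011] 16.775 0.016706704425401203 78.32444071769714
top rod_tip [(array([   2.5, -120.6,  131. ]), 0.7)]
top rod []
top far_flap_edge [(array([ -6.7,  -1.4, 105.8]), 0.82)]
top pen_cup [(array([-115.3, -332.3,   -2.1]), 0.62)]
top multimeter [(array([ 126.6, -211.8,    1.4]), 0.8)]
scene rod_tip [(array([  -0.8, -124.6,  126.6]), 0.64)]
scene rod [(array([  1.6, 125.7, 130.5]), 0.56)]
scene far_flap_edge [(array([  1.4, -81.9, 131.5]), 0.71)]
scene pen_cup [(array([-119. , -330.3,    1.5]), 0.66)]
scene multimeter [(array([ 126.7, -211.2,   -0.3]), 0.66)]
```

View pics/b7.png

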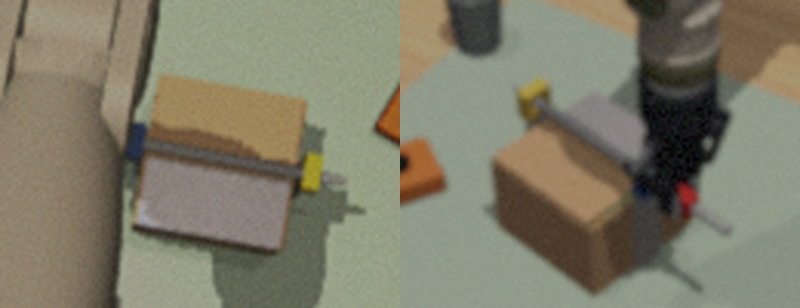

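The rod spans both bushings: its tip shows at (340,179), about 28 mm beyond the yellow block at (312,172). The flaps are shut and the side forces are near zero.

```bash
python3 -c "
from workcell import env
print(env.hand_in())"
```

```text
the job is handed in; nothing more can be done
None
```

The job is handed in: white flap folded flat, then the brown one over it, and the rod threaded through both bushings with its tip about 28 mm beyond the yellow one, still held by its handle with almost no force on the bushings, at about 17 s of the 64 s; the pen cup, tape roll and multimeter were not touched.

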